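# Wedge the rocking still-life plinth

### The job

The little still-life plinth leans on its one short foot, the foot nearest the robot. With the fingertips push the wooden wedge, thin edge first, under that foot until the plinth stands level and no longer rocks, then press down gently with the fingertips on the board's corner above that foot to check that it stays level, and leave everything standing so. Only push and press: nothing is picked up, the plinth is not shoved out of its place, and the jar on it, the eraser and the jar cap stay where they are.

Things in the scene. Friction and masses are not known exactly. Their poses are not given: they have to be found in the camera images.
- plinth: dark wooden plinth, loose, 1.6 kg: board 180 x 180 x 18 mm, top 52 mm above the desk when level, on four bun feet (balls, radius 14 mm), 105 mm from the middle under the corners. Corners lie along -x, +x, -y, +y, 127 mm out; -x, the short foot, points to the robot. Origin: middle, on the desk plane when level; z up. At the start it leans 3.3 degrees onto the short foot, the +x foot in the air.
- short_foot (a point): lowest point of the short foot, 105 mm from the plinth's middle along -x. This foot is 6 mm shorter than the others: it rests on the desk at the start (1 to 1.5 N on it) and is 6 mm above it when the plinth is level. If it is raised farther the plinth tilts again, the other way.
- corner (a point): the top face of the board straight above the short foot, the place to press for the check; 52 mm above the desk when level.
- wedge: pale wooden wedge, loose, 60 g, 80 mm long (x), 56 mm wide. Origin: centre of its underside; +x to the thin edge. The ramp rises evenly from 1.5 mm at the thin edge to 12 mm, 66 mm behind it (6 mm thick at 28 mm); then a raised heel 14 mm long, 22 mm high. It does not slip back under load. It starts in front of the short foot, up to 15 degrees askew and 25 mm to one side.
- wedge_tip (a point): middle of the wedge's thin edge, on the desk, 40 mm from its origin along +x.
- wedge_heel (a point): middle of the heel's flat upright rear face (56 mm wide, 22 mm high), 11 mm above the desk, where it is pushed; 40 mm from the wedge's origin along -x.
- jar: brown open paint jar, 65 mm across, 84 mm high, 250 g, standing loose near the middle of the plinth. Origin: centre of its base. It stays there, upright.
- eraser: eraser in a paper sleeve, 22 x 52 x 13 mm, lying on the desk to the right of the wedge (seen from the robot). Origin: centre of its underside. Bystander.
- jar_cap: black round jar cap, 68 mm across, 20 mm high, lying on the desk to the left of the wedge. Origin: centre of its underside. Bystander.
Not all that is in view belongs to the job. Several things have the shape of the wedge; the one meant has the colours described above.

How it is judged:
By the outcome, as a careful person would: the job done as asked, in the order asked, and still so for the second after the job is handed in, with the robot touching nothing.
It also fails if it takes over 45 s, if anything falls off the work surface, if the arm or the gripper's body presses on something with over 40 N, if the wrist force passes 120 N, or if a joint passes its speed limit or range.

### The arm

A 6-joint arm with a two-finger parallel gripper is mounted at the origin on a cart in front of the work surface, level with it; the furniture and walls round the work are solid. World frame = base frame: x ahead of the robot, y to its left, z up, the work surface at z = 0. Lengths are in mm, angles in degrees, forces in N, time in s.
With the tool pointing down it reaches from about 350 to 850 mm from the base axis. Payload 8.1 kg.
Tool frame: the origin (TCP) lies midway between the tips of the shut fingers; the grasp point (between the pads) lies grip_depth behind it (grip_depth is the distance from the TCP to the grasp point, in mm); z points along the fingers, y is the line along which they close (so a half turn about z gives the same grasp; the last joint's range is limited). The gripper opens to 85 mm and grips with 20 to 120 N. Pads are 22 mm wide; open, the fingers measure 114 mm over their backs; the gripper's body (76 mm by 85 mm) begins 54 mm behind the grasp point. The pads swing forward as they close: fully open they stand 13 mm farther back than shut.
Start: joints at [61.226, 7.471, 85.268, -0, 87.261, -4.893], TCP at [242.882, 548.647, 231.292] pointing down, gripper open.
Joint ranges: [-169.43, 169.43], [-51.17, 129.36], [1.28, 143.12], [-76.62, 256.62], [0, 156.53], [-152.29, 152.29]. Speed limits (degrees/s): [136.94, 136.94, 159.86, 180, 180, 180].

### API

Orientations are given as [roll, pitch, yaw] about the fixed x, y, z axes, in that order (R = Rz(yaw) Ry(pitch) Rx(roll)).
In Python, from bench import sense, snapshot, hand_in, grip_depth gives the robot as it stands. The module is installed in compiled form; this text tells all that it offers.
- The arm moves only by the tool apply_moves, never from a script. Its argument "series" is text: rows parted by semicolons, each of 5 numbers parted by spaces: the shift along the tool's x, y, z each as a share of 0.3 m, from -1 to 1, then the turn about the tool's z as a share of 2 rad, from -1 to 1, then the gripper's target within -1 to 1 (shut at 1, half-way at 0, fully open at -1). In form: tx ty tz twist gripper; .... A call has 1 to 5 rows; each row shifts and turns the commanded pose from where the row before left it, along the tool's axes as they then stand; what a row does not reach is not made up. A row lasts 1/12 s, in which the tool goes at most 41.7 mm and 7.16 degrees, less where a joint would pass 70% of its speed; a pose out of reach is approached as far as the arm can. A call with a number of a shift or a turn outside -1 to 1 is refused whole. A call with a gripper value outside its range is refused whole. The fingers move at their own pace and stop on an object; "squeeze" is the grip in N (left out, the last holds). Time passes only in rows, so rows that do not move let the fingers close. It gives the time, the measured TCP pose, the force, the opening and the grip force at its end, in the units of the state.
- sense(): the state, without advancing time (a new reading comes with each control period).
- snapshot(name): name is "scene" or "top"; returns a dict with "frame" (400x640x3 uint8, blue, green, red), "depth" (400x640 float32, mm along the optical axis (not along the pixel's ray), 0 where there is no reading), "intrinsics" (3x3 intrinsics, pixels), "extrinsics" (4x4, takes a point from camera to world coordinates). Camera axes: x right, y down, z forward; pixel columns grow to the right and rows downward; lengths in mm; the calibration is good to about 2 mm. A picture is of the moment at which its call begins.
- hand_in(): hands the job in; it is judged then, once.
The state is a dict: "time": time; "joint_pos": joint angles; "qd": joint speeds; "joint_efforts": joint torques, N m; "tool_pos": TCP position; "tcp_rot": TCP orientation; "ft_force": force on the tool from outside, world axes, zero at the start; "wrist_torque": the same for the moment, N m; "finger_gap": finger opening in mm; "grip_force": force on a finger pad.
Only numpy, scipy, OpenCV 4.12 (cv2) and the standard library are available. Lean on these libraries where they do the work, as an engineer would, in place of code of your own. Each camera call takes 0.05 s, during which the arm holds its last target. There are 200 camera calls.

## Working session

There is one attempt and no reset: what is moved stays moved. The work goes in short steps, Python scripts to look and compute and a tool call to move; the robot and the scene stay as the last step left them, time stands still between calls to the robot, and variables do not carry over. Pictures are saved under pics/ and viewed, at most 10 in all, crops included, and the job is handed in when it is done.

Besides the shell and the picture viewer there is one more tool, called after "Call:" by a JSON object that holds its "method" and its "body". apply_moves: Moves the arm, as the interface text tells. Its arguments: {"type":"object","properties":{"series":{"type":"string"},"squeeze":{"type":"number"}},"required":["series"]}

```bash
mkdir -p pics; cat > h.py <<'E'
import numpy as np, cv2
from bench import sense, snapshot, hand_in, grip_depth
def world(s,u,v,d=None):
    K=s["intrinsics"];T=s["extrinsics"];d=s["depth"][int(v),int(u)] if d is None else d
    p=np.linalg.inv(K)@np.array([u,v,1.])*d
    return (T@np.append(p,1))[:3]
def cloud(s):
    d=s["depth"];v,u=np.mgrid[:d.shape[0],:d.shape[1]]
    p=np.stack([u,v,np.ones_like(u)],-1)@np.linalg.inv(s["intrinsics"]).T*d[...,None]
    return p@s["extrinsics"][:3,:3].T+s["extrinsics"][:3,3]
E
python3 - <<'E'
from h import *
import pickle
print(sense(),grip_depth)
for n in("scene","top"):
    s=snapshot(n);cv2.imwrite(f"pics/{n}0.png",s["frame"]);pickle.dump(s,open(n+"0.pkl","wb"))
    print(s["extrinsics"].round(2).tolist(), s["intrinsics"].tolist())
E
```

```text
{'time': 0.0, 'joint_pos': array([ 6.12269026e+01,  7.51635877e+00,  8.53285041e+01, -1.36424704e-05,
        8.72619398e+01, -4.89282860e+00]), 'qd': array([ 0.03696068,  0.00135253,  0.06688441,  0.07944055, -0.01088207,
        0.04703168]), 'joint_efforts': array([-2.53896142e-03, -5.69380689e+01, -5.00563037e+01, -2.87316252e-04,
        1.45427583e-02, -2.48115623e-05]), 'tool_pos': array([242.6091472 , 548.16470654, 230.238827  ]), 'tcp_rot': array([-1.79893585e+02, -9.09585878e-03,  1.56119723e+02]), 'ft_force': array([ 0.59846676,  0.02533574, -0.01064047]), 'wrist_torque': array([ 0.05026698, -0.0293363 ,  0.00360124]), 'grip_force': 0.0, 'finger_gap': 85.66878208507136} 18.700000000000003
[[0.62, -0.48, 0.62, 72.25], [-0.78, -0.39, 0.48, -383.15], [0.01, -0.78, -0.62, 593.9], [0.0, 0.0, 0.0, 1.0]] [[366.1940209813461, 0.0, 319.84241860003726], [0.0, 366.1940209813461, 200.77680817816415], [0.0, 0.0, 1.0]]
[[0.01, -0.99, 0.13, 469.92], [-1.0, -0.02, -0.0, 27.83], [0.01, -0.13, -0.99, 903.13], [0.0, 0.0, 0.0, 1.0]] [[490.62821968909225, 0.0, 314.0701733436692], [0.0, 490.62821968909225, 202.09751833536157], [0.0, 0.0, 1.0]]
```

View pics/top0.png

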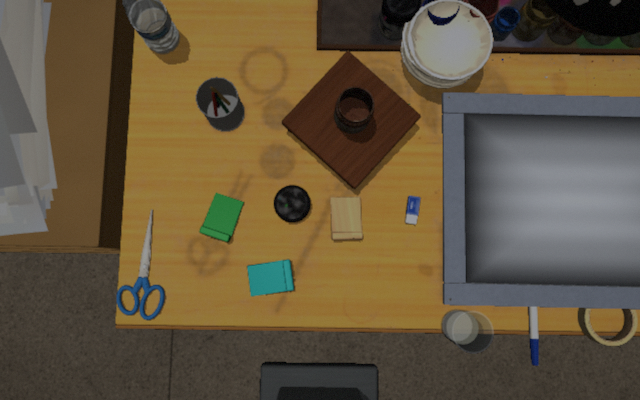

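View pics/scene0.png

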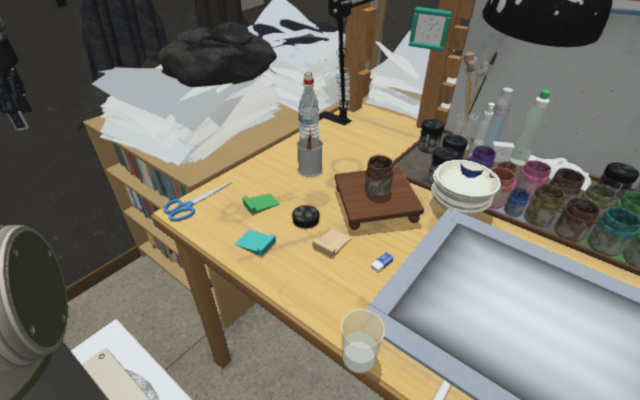

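The top view shows the pale wedge at about (346,218) with its heel at the bottom, towards the robot. The plinth's near corner is at (355,188), the cap at (292,203) and the eraser at (412,210). Next I'll take an enlarged crop and the numbers.

```bash
python3 - <<'E'
from h import *
import pickle
s=pickle.load(open("top0.pkl","rb"));f=s["frame"]
c=cv2.resize(f[160:260,270:430],None,fx=5,fy=5,interpolation=cv2.INTER_CUBIC);c=cv2.convertScaleAbs(c,alpha=1.4,beta=15)
cv2.imwrite("pics/crop0.png",c)
P=cloud(s);hsv=cv2.cvtColor(f,cv2.COLOR_BGR2HSV)
w=(slice(192,245),slice(325,368))
Z=P[...,2]
print("desk z",np.median(Z[225:245,370:395]))
m=np.zeros(Z.shape,bool);m[w]=True
print(np.round(Z[192:244:3,333:363:6],1))
for n,u,v in[("c-x",355,185),("c+y",287,122),("c+x",350,58),("c-y",416,117)]:print(n,world(s,u,v).round(1))
# plinth top plane + edges
b=np.zeros(Z.shape,bool);b[45:195,275:425]=True
r=P[...,0];
b&=(Z>38)&(Z<70)&(f[...,2]<140)
n,l,st,ce=cv2.connectedComponentsWithStats(b.astype(np.uint8))
k=1+np.argmax(st[1:,4]);pts=P[l==k]
A=np.c_[pts[:,:2],np.ones(len(pts))];co=np.linalg.lstsq(A,pts[:,2],rcond=None)[0]
print("plane slopes deg",np.degrees(np.arctan(co[:2])))
print(cv2.minAreaRect(pts[:,:2].astype(np.float32)))
# heel top & wedge hue
print("hsv wedge",hsv[215,346],hsv[235,346],"desk",hsv[235,380])
E
```

```text
desk z 0.4206500181094839
[[ 0.1 -1.5  2.8  1.4  1.7]
 [-0.2 -1.4 -2.4  0.3 -0.6]
 [ 3.7  1.1  1.4  2.3  0.3]
 [ 1.   1.5  5.6  3.3  2.6]
 [ 3.2  4.   3.7  2.   4.2]
 [ 4.2  5.   6.3  6.8  5.3]
 [ 5.   4.2  4.5  6.8  6. ]
 [ 5.8  5.5  7.5  5.9  6. ]
 [ 5.9  7.1  6.8  6.   5.8]
 [ 8.4  7.9  4.4  6.8  7.7]
 [ 9.   9.6  9.5 10.   8.1]
 [12.1 10.4  8.1 10.4 11.6]
 [11.9 12.1 12.6 10.9 12. ]
 [14.3 11.5 10.7 12.5 10.3]
 [23.2 23.1 23.3 24.  23.9]
 [21.8 21.  19.7 23.3 21.9]
 [ 5.8  6.9 -1.9  2.1 -0.7]
 [ 0.7 -0.7 -0.5 -0.6  2.7]]
c-x [612.2 -47.9  43.9]
c+y [722.9  74.8  51.9]
c+x [841.5 -36.5  59.1]
c-y [ 736.4 -156.3   50.6]
plane slopes deg [3.08904777 0.08583877]
((731.6871337890625, -40.18505096435547), (180.19482421875, 180.71034240722656), 48.366004943847656)
hsv wedge [ 20 102 152] [ 21 102 150] desk [ 20 164 148]
```

View pics/crop0.png

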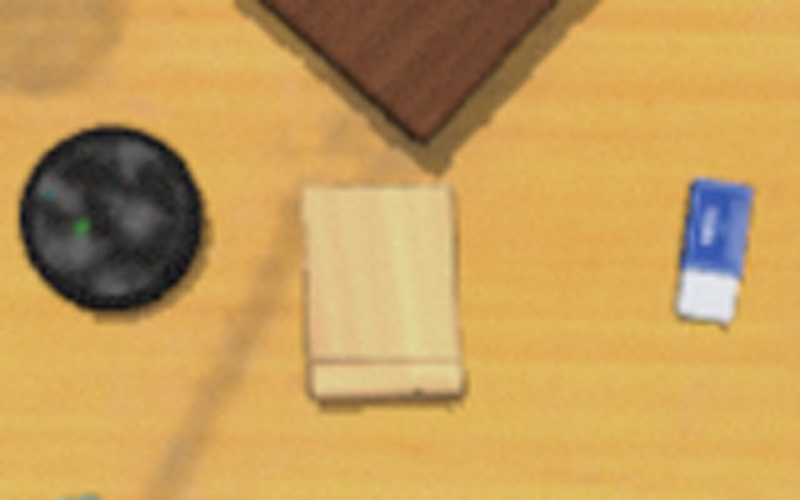

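```bash
python3 - <<'E'
from h import *
import pickle
s=pickle.load(open("top0.pkl","rb"))
T=s["extrinsics"];Ki=np.linalg.inv(s["intrinsics"])
def ray(cu,cv,z):
    d=T[:3,:3]@Ki@np.array([270+(cu-2)/5,160+(cv-2)/5,1]);o=T[:3,3]
    return (o+d*(z-o[2])/d[2])[:2]
L,R=ray(302,186,1.5),ray(450,186,1.5);hl,hr=ray(312,399,22),ray(464,394,22);hl2,hr2=ray(309,362,22),ray(461,359,22)
tip=(L+R)/2;heel=(hl+hr)/2
print(L,R,hl,hr,"w",np.linalg.norm(L-R),np.linalg.norm(hl-hr),"len",np.linalg.norm(tip-heel))
d=tip-heel;print("tip",tip,"heel",heel,"yaw",np.degrees(np.arctan2(d[1],d[0])))
for e in(L-R,hl-hr):print("edge yaw",np.degrees(np.arctan2(-e[0],e[1])))
print("corner",ray(424,143,44.5))
print("eraser",ray(713,250,13),[ray(*p,13) for p in((690,180),(678,318),(753,185),(737,325))],"cap",ray(112,218,20))
# plinth corners full image
for u,v,z in((283,122,52),(420,117,52),(350,53,59),(355,188,44.6)):print(ray((u-270)*5+2,(v-160)*5+2,z))
print(sense()["tool_pos"])
E
```

```text
[596.26948268  -5.29187941] [597.13083468 -60.24896735] [516.31303035  -8.95116701] [518.93143491 -63.4996535 ] w 54.96383758258906 54.6112938906887 len 79.15336584019569
tip [596.70015868 -32.77042338] heel [517.62223263 -36.22541026] yaw 2.5017139547783738
edge yaw 0.8979331979076977
edge yaw 2.748169091150822
corner [606.30506227 -46.78467634]
eraser [ 573.39219242 -155.38572572] [array([ 599.11174222, -147.214266  ]), array([ 548.26373008, -142.35641536]), array([ 597.6216761 , -170.33299126]), array([ 546.03713783, -163.84128847])] cap [580.87679771  64.19418556]
[722.74115759  81.94920067]
[ 736.04166586 -163.13261687]
[850.97864773 -36.50095324]
[606.66454883 -47.8378883 ]
[242.61401472 548.2193693  230.37374244]
```

Measured positions:

| Item | Position (mm) | Yaw |
|---|---|---|
| Wedge tip | (597, -33) | about 2.3° |
| Wedge heel | (517.6, -36) | about 2.3° |
| Short foot | about (628.5, -46) | – |
| Plinth | – | about 2.8° |

The sizes check out: the wedge measures 79 x 55 and the board 180.

The wedge needs to go about 15 mm towards -y. I'll push its side first, then the heel. First I shut the fingers and turn to yaw 183.

Call:
{"method": "apply_moves", "body": {"series": "0 0 0 -0.058 1; 0 0 0 -0.058 1; 0 0 0 -0.058 1; 0 0 0 -0.058 1; 0 0 0 0 1", "squeeze": 20}}

```text
time: 0.52
tool_pos: [242.7, 548.4, 230.7]
tcp_rot: [-179.9, -0.0, -177.0]
ft_force: [0.5, 0.1, 0.0]
finger_gap: 25.7
grip_force: 0.0
```

Call:
{"method": "apply_moves", "body": {"series": "-0.06 -0.12 0 0 1; -0.06 -0.12 0 0 1; -0.06 -0.12 0 0 1; -0.06 -0.12 0 0 1; -0.06 -0.12 0 0 1"}}

```text
time: 0.93
tool_pos: [341.5, 371.4, 230.9]
tcp_rot: [-180.0, -0.0, -177.5]
ft_force: [0.3, 0.3, 0.3]
finger_gap: -0.1
grip_force: 0.0
```

Call:
{"method": "apply_moves", "body": {"series": "-0.06 -0.12 0 0 1; -0.06 -0.12 0 0 1; -0.06 -0.12 0 0 1; -0.06 -0.12 0 0 1; -0.06 -0.12 0 0 1"}}

```text
time: 1.35
tool_pos: [440.0, 195.7, 231.3]
tcp_rot: [180.0, 0.0, -177.5]
ft_force: [0.9, 0.0, -0.4]
finger_gap: 0.1
grip_force: 0.0
```

Call:
{"method": "apply_moves", "body": {"series": "-0.06 -0.12 0 0 1; -0.06 -0.12 0 0 1; -0.06 -0.12 0 0 1; -0.06 -0.12 0 0 1; -0.06 -0.12 0 0 1"}}

```text
time: 1.77
tool_pos: [538.5, 20.0, 231.1]
tcp_rot: [180.0, -0.0, -177.6]
ft_force: [0.5, -0.3, 0.0]
finger_gap: 0.2
grip_force: 0.0
```

Call:
{"method": "apply_moves", "body": {"series": "0 0 0.1 0 1; 0 0 0.1 0 1; 0 0 0.1 0 1; 0 0 0.1 0 1; 0 0 0 0 1"}}

```text
time: 2.18
tool_pos: [533.1, 22.0, 104.1]
tcp_rot: [179.9, -0.6, -177.5]
ft_force: [-0.6, -0.1, -0.9]
finger_gap: -0.2
grip_force: 0.0
```

Call:
{"method": "apply_moves", "body": {"series": "0 0 0 0 1; 0 0 0 0 1"}}

```text
time: 2.35
tool_pos: [538.9, 22.0, 113.0]
tcp_rot: [-180.0, 0.1, -177.4]
ft_force: [0.6, -0.1, 0.6]
finger_gap: 0.0
grip_force: 0.0
```

Call:
{"method": "apply_moves", "body": {"series": "0 0 0.08 0 1; 0 0 0.08 0 1; 0 0 0.08 0 1; 0 0 0.05 0 1; 0 0 0.02 0 1"}}

```text
time: 2.77
tool_pos: [538.4, 22.1, 18.4]
tcp_rot: [-180.0, 0.0, -177.3]
ft_force: [-0.7, 1.5, -0.3]
finger_gap: 0.1
grip_force: 0.0
```

Call:
{"method": "apply_moves", "body": {"series": "0 0 0 0 1; 0 0 0 0 1; 0 0 0 0 1"}}

```text
time: 3.02
tool_pos: [540.1, 21.9, 20.8]
tcp_rot: [-180.0, 0.2, -177.3]
ft_force: [0.8, 0.3, 0.0]
finger_gap: -0.2
grip_force: 0.0
```

Call:
{"method": "apply_moves", "body": {"series": "0 0 0.02 0 1; -0.01 0 0.02 0 1; 0 0 0.013 0 1; 0 0 0 0 1; 0 0 0 0 1"}}

```text
time: 3.43
tool_pos: [540.5, 22.1, 1.8]
tcp_rot: [180.0, -0.1, -177.3]
ft_force: [-0.2, 0.6, 0.3]
finger_gap: 0.2
grip_force: 0.0
```

```bash
python3 - <<'E'
from h import *
print(sense()["tool_pos"])
s=snapshot("top")
c=cv2.resize(s["frame"][160:260,270:430],None,fx=5,fy=5,interpolation=cv2.INTER_CUBIC)
cv2.imwrite("pics/a1.png",cv2.convertScaleAbs(c,alpha=1.4,beta=15))
E
```

```text
[540.5435907   22.14805044   1.78829716]
```

View pics/a1.png

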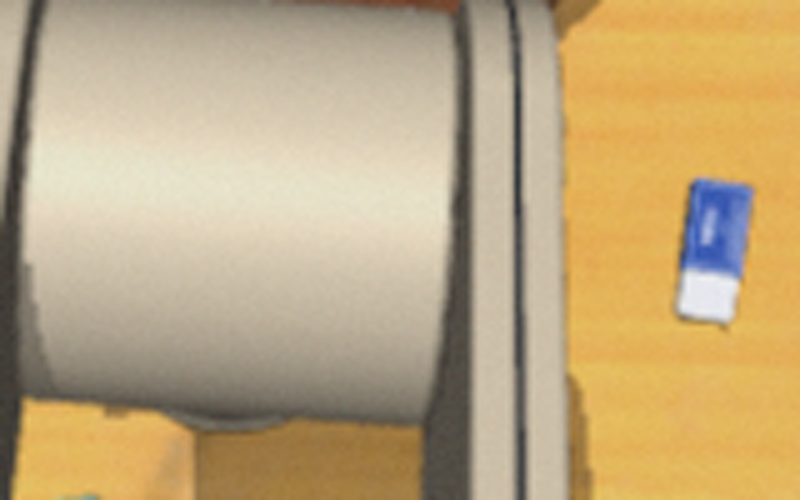

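The arm hides the wedge in the top view. I'll push most of the way, then check with the scene camera.

Call:
{"method": "apply_moves", "body": {"series": "0 -0.02 -0.007 0 1; 0 -0.02 0 0 1; 0 -0.02 0 0 1; 0 -0.02 0 0 1; 0 0 0 0 1"}}

```text
time: 3.9
tool_pos: [542.4, -3.3, 4.7]
tcp_rot: [-180.0, 0.0, -177.4]
ft_force: [-0.6, 0.1, 0.0]
finger_gap: 0.1
grip_force: 0.0
```

```bash
python3 - <<'E'
from h import *
print(sense()["tool_pos"],sense()["ft_force"])
s=snapshot("scene")
c=cv2.resize(s["frame"][180:280,260:420],None,fx=5,fy=5,interpolation=cv2.INTER_CUBIC)
cv2.imwrite("pics/a2.png",cv2.convertScaleAbs(c,alpha=1.2))
E
```

```text
[542.41615563  -3.28437014   4.69160988] [-0.55422462  0.08676531  0.04225768]
```

View pics/a2.png

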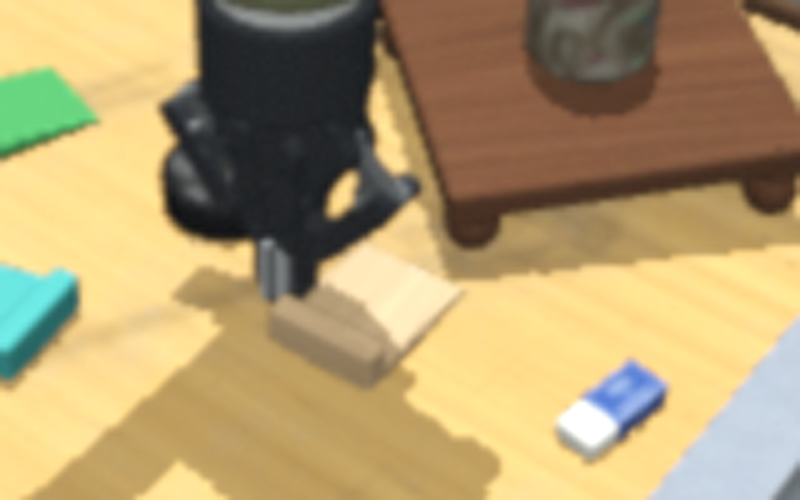

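The scene crop shows the fingertips against the wedge's left side. The tip's right corner is at (462,292), the rear-bottom-right corner at (375,387) and the foot's bottom at (472,245).

```bash
cat >> h.py <<'E'
def ray(s,u,v,z):
    T=s["extrinsics"];d=T[:3,:3]@np.linalg.inv(s["intrinsics"])@np.array([u,v,1.]);o=T[:3,3]
    return (o+d*(z-o[2])/d[2])[:2].round(1)
E
python3 - <<'E'
from h import *
s=snapshot("scene")
g=lambda a,b,z:ray(s,260+(a-2)/5,180+(b-2)/5,z)
print("tipR",g(462,292,1.5),"heelR",g(375,387,0),"heelRtop",g(383,352,22),"heelLbot",g(270,338,0),"foot",g(472,245,2),"plinth corner top",g(455,198,45), g(455,205,45))
print(sense()["tool_pos"])
E
```

```text
tipR [597.2 -64.8] heelR [525.7 -68.2] heelRtop [527.3 -70.4] heelLbot [519.8 -13.7] foot [626.  -50.7] plinth corner top [606.9 -51.1] [602.9 -53.8]
[542.23626791  -2.35618755   4.55391281]
```

Call:
{"method": "apply_moves", "body": {"series": "0 -0.015 0 0 1; 0 -0.015 0 0 1; 0 -0.015 0 0 1; 0 0 0 0 1; 0 0 0 0 1"}}

```text
time: 4.42
tool_pos: [542.9, -15.7, 4.5]
tcp_rot: [-180.0, 0.0, -177.3]
ft_force: [-0.1, -0.2, 1.1]
finger_gap: 0.3
grip_force: 0.3
```

Call:
{"method": "apply_moves", "body": {"series": "0 0.03 0 0 1; 0 0.03 0 0 1; 0 0.03 0 0 1; 0.03 0 -0.1 0 1; 0.03 0.05 -0.1 0 1"}}

```text
time: 4.83
tool_pos: [520.2, 26.0, 62.5]
tcp_rot: [-180.0, -0.4, -177.3]
ft_force: [0.6, 0.2, 0.5]
finger_gap: 0.1
grip_force: 0.0
```

Call:
{"method": "apply_moves", "body": {"series": "0.06 0.12 0 0 1; 0.06 0.12 0 0 1; 0.06 0.12 0 0 1; 0.06 0.12 0 0 1; 0.06 0.12 0 0 1"}}

```text
time: 5.25
tool_pos: [422.8, 203.6, 64.7]
tcp_rot: [180.0, 0.0, -177.3]
ft_force: [-0.2, -0.3, -0.2]
finger_gap: -0.2
grip_force: 0.0
```

```bash
python3 - <<'E'
from h import *
print(sense()["tool_pos"])
s=snapshot("top")
c=cv2.resize(s["frame"][160:260,270:430],None,fx=5,fy=5,interpolation=cv2.INTER_CUBIC)
cv2.imwrite("pics/a3.png",cv2.convertScaleAbs(c,alpha=1.4,beta=15))
E
```

```text
[422.81938541 203.60954163  64.69558259]
```

View pics/a3.png

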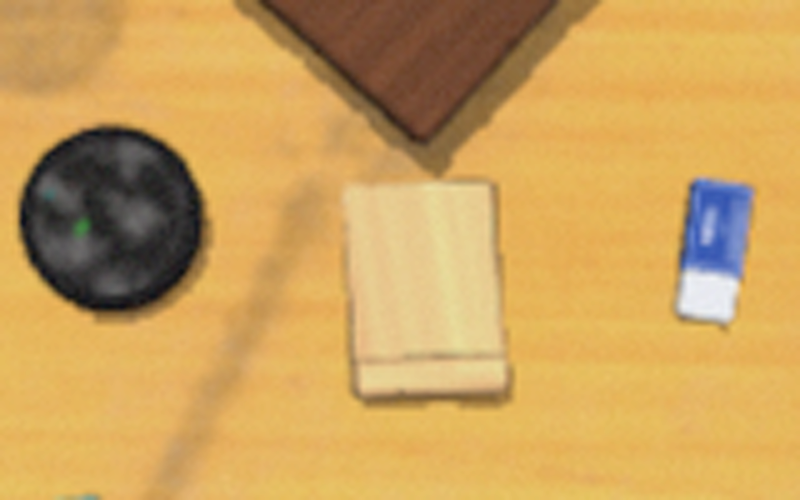

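The wedge's thin edge now runs (344,183)–(495,181) and the heel rear (358,395)–(509,393). That centres it in front of the plinth corner at (424,143).

```bash
python3 - <<'E'
from h import *
s=snapshot("top")
g=lambda a,b,z:ray(s,270+(a-2)/5,160+(b-2)/5,z)
L,R,hl,hr=g(344,183,1.5),g(495,181,1.5),g(358,395,22),g(509,393,22)
t,h=(L+R)/2,(hl+hr)/2;d=t-h;print(t,h,np.degrees(np.arctan2(d[1],d[0])),np.linalg.norm(d))
st=sense();print(st["tool_pos"],st["tcp_rot"])
# command: to 20 mm behind heel
yaw=np.radians(st["tcp_rot"][2]);tx=np.array([np.cos(yaw),np.sin(yaw)]);ty=np.array([np.sin(yaw),-np.cos(yaw)])
D=h+[-35,-1.5]-st["tool_pos"][:2];print(D,D@tx/300,D@ty/300)
E
```

```text
[598.45 -48.95] [518.75 -52.55] 2.586257200232751 79.78126346455042
[420.88432674 206.48474221  64.28675401] [ 1.79907379e+02 -7.63948351e-02 -1.76923320e+02]
[  62.86567326 -260.53474221] -0.16263844549928486 -0.8784445281598626
```

Call:
{"method": "apply_moves", "body": {"series": "-0.02 -0.11 0 0 1; -0.02 -0.11 0 0 1; -0.02 -0.11 0 0 1; -0.02 -0.11 0 0 1; -0.02 -0.11 0 0 1"}}

```text
time: 5.77
tool_pos: [462.3, 37.0, 64.6]
tcp_rot: [-180.0, 0.0, -177.2]
ft_force: [0.8, -0.1, 0.2]
finger_gap: 0.4
grip_force: 0.0
```

Call:
{"method": "apply_moves", "body": {"series": "-0.02 -0.11 0 0 1; -0.02 -0.11 0 0 1; -0.02 -0.11 0 0 1; 0 0 0.05 0 1; 0 0 0.05 0 1"}}

```text
time: 6.18
tool_pos: [486.6, -62.2, 35.4]
tcp_rot: [-179.9, 0.2, -177.5]
ft_force: [-0.3, 0.7, -0.8]
finger_gap: -0.1
grip_force: 0.0
```

Call:
{"method": "apply_moves", "body": {"series": "0 0 0.05 0 1; 0 0 0.03 0 1; 0 0 0.01 0 1; 0 0 0 0 1; 0 0 0 0 1"}}

```text
time: 6.6
tool_pos: [485.2, -59.9, 8.0]
tcp_rot: [-180.0, 0.0, -177.3]
ft_force: [-0.8, 0.7, 0.1]
finger_gap: 0.2
grip_force: 0.0
```

Call:
{"method": "apply_moves", "body": {"series": "0 0 0 0 1; 0 0 0 0 1"}}

```text
time: 6.77
tool_pos: [485.8, -60.1, 8.5]
tcp_rot: [-180.0, 0.1, -177.3]
ft_force: [0.3, -0.2, 0.6]
finger_gap: -0.1
grip_force: 0.0
```

Call:
{"method": "apply_moves", "body": {"series": "-0.02 0.02 0 0 1; -0.02 0 0 0 1; -0.02 0 0 0 1; -0.02 0 0 0 1; -0.015 0 0 0 1"}}

```text
time: 7.18
tool_pos: [514.1, -52.7, 7.7]
tcp_rot: [-180.0, 0.0, -177.3]
ft_force: [-0.6, -0.5, 0.4]
finger_gap: 0.2
grip_force: 0.4
```

Call:
{"method": "apply_moves", "body": {"series": "-0.015 0 0 0 1; -0.015 0 0 0 1; -0.015 0 0 0 1; -0.015 0 0 0 1; 0 0 0 0 1"}}

```text
time: 7.6
tool_pos: [532.0, -52.0, 7.6]
tcp_rot: [-180.0, 0.0, -177.3]
ft_force: [0.0, 0.6, -0.2]
finger_gap: 0.1
grip_force: 0.0
```

Call:
{"method": "apply_moves", "body": {"series": "-0.01 0 0 0 1; -0.01 0 0 0 1; -0.01 0 0 0 1; -0.01 0 0 0 1; 0 0 0 0 1"}}

```text
time: 8.02
tool_pos: [543.2, -51.4, 7.4]
tcp_rot: [180.0, -0.0, -177.3]
ft_force: [-0.6, -0.6, -1.7]
finger_gap: -0.1
grip_force: 0.4
```

```bash
cat >> h.py <<'E'
import pickle
def lean(name="scene"):
    """relative tilt of the board about x,y against desk, from depth"""
    s=snapshot(name);P=cloud(s);f=s["frame"].astype(int);c=np.array([732.,-40.5])
    q=(P[...,:2]-c);r=np.abs(q).sum(-1)
    m=(r<118)&(np.hypot(*np.moveaxis(q,-1,0))>50)&(P[...,2]>38)&(P[...,2]<66)
    m&=(q[...,0]<70)&((q[...,0]<0)|(np.abs(q[...,1])>35))
    p=P[m]
    for _ in range(3):
        A=np.c_[p[:,:2]-c,np.ones(len(p))];co=np.linalg.lstsq(A,p[:,2],rcond=None)[0];e=p[:,2]-A@co;p=p[np.abs(e)<2.5*e.std()]
    return np.degrees(np.arctan(co[:2])).round(3),co[2].round(2),len(p),s
E
python3 - <<'E'
from h import *
for n in("scene","scene"):print(lean(n)[:3])
s=lean("scene")[3];pickle.dump(s,open("s1.pkl","wb"))
print(sense()["tool_pos"],sense()["ft_force"])
snapshot0=pickle.load(open("scene0.pkl","rb"))
import h;h.snapshot=lambda n:snapshot0
print("start",h.lean()[:3])
c=cv2.resize(s["frame"][180:280,260:420],None,fx=5,fy=5,interpolation=cv2.INTER_CUBIC)
cv2.imwrite("pics/a4.png",cv2.convertScaleAbs(c,alpha=1.2))
E
```

```text
(array([2.118, 0.14 ]), np.float64(51.41), 1051)
(array([2.091, 0.081]), np.float64(51.38), 1058)
[543.1955855  -51.3530655    7.43364856] [ 0.50513414  0.27988009 -1.35707104]
start (array([3.147, 0.197]), np.float64(51.33), 1615)
```

View pics/a4.png

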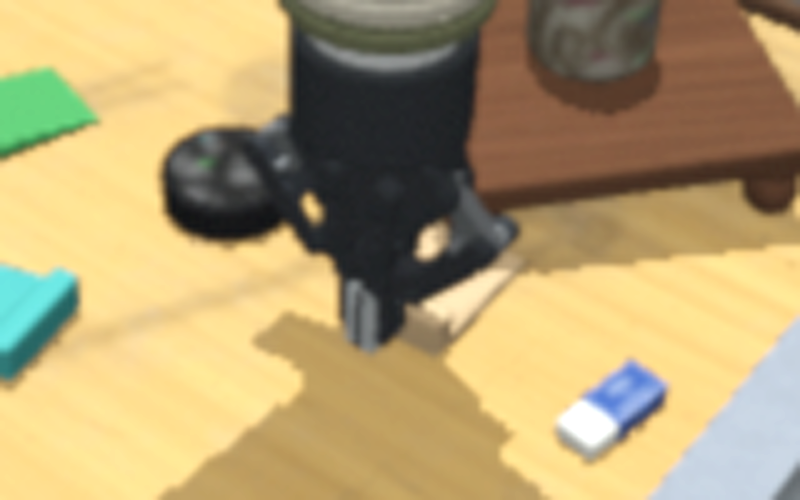

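The scene crop shows the fingers flat on the heel with the thin edge under the foot. The lean has dropped from 3.15° to 2.1°, so about 25 mm of push is left.

Call:
{"method": "apply_moves", "body": {"series": "-0.01 0 0 0 1; -0.01 0 0 0 1; -0.01 0 0 0 1; -0.01 0 0 0 1; 0 0 0 0 1"}}

```text
time: 8.58
tool_pos: [555.9, -50.8, 7.6]
tcp_rot: [-180.0, 0.0, -177.3]
ft_force: [-0.8, -0.0, 0.2]
finger_gap: -0.0
grip_force: 0.0
```

Call:
{"method": "apply_moves", "body": {"series": "-0.01 0 0 0 1; -0.01 0 0 0 1; 0 0 0 0 1; 0 0 0 0 1"}}

```text
time: 8.92
tool_pos: [561.7, -50.5, 7.7]
tcp_rot: [-180.0, 0.1, -177.3]
ft_force: [1.2, -0.8, 0.0]
finger_gap: -0.5
grip_force: 0.0
```

```bash
python3 - <<'E'
from h import *
for n in("scene","scene","scene"):print(lean(n)[:3],sense()["tool_pos"],sense()["ft_force"])
E
```

```text
(array([0.413, 0.134]), np.float64(51.47), 893) [561.57238801 -50.52099012   7.67674726] [-0.08305164 -0.66575797 -0.39884364]
(array([ 0.515, -0.001]), np.float64(51.42), 898) [561.48302025 -50.52343836   7.69628101] [-0.28683692  0.79713641  0.90165865]
(array([0.558, 0.025]), np.float64(51.41), 903) [561.39973522 -50.52965701   7.69868035] [-0.23594535 -0.47704304  0.15914334]
```

Call:
{"method": "apply_moves", "body": {"series": "-0.005 0 0 0 1; -0.005 0 0 0 1; -0.005 0 0 0 1; 0 0 0 0 1; 0 0 0 0 1"}}

```text
time: 9.48
tool_pos: [565.6, -50.3, 7.5]
tcp_rot: [-180.0, -0.0, -177.3]
ft_force: [-2.7, -0.7, 2.3]
finger_gap: 0.1
grip_force: 1.4
```

```bash
cat > m.py <<'E'
from h import *
F=[];L=[];X=[]
for i in range(8):
    l=lean()[:2];st=sense();F.append(st["ft_force"]);L.append([*l[0],l[1]]);X.append(st["tool_pos"])
print("lean",np.mean(L,0).round(3),"F",np.mean(F,0).round(2),"x",np.mean(X,0).round(2),st["time"])
E
python3 m.py
```

```text
lean [ 0.2    0.091 51.518] F [-2.06 -0.21  1.46] x [565.55 -50.3    7.47] 9.8833
```

Call:
{"method": "apply_moves", "body": {"series": "-0.003 0 0 0 1; -0.002 0 0 0 1; 0 0 0 0 1; 0 0 0 0 1"}}

```text
time: 10.22
tool_pos: [566.3, -50.2, 7.4]
tcp_rot: [180.0, -0.1, -177.3]
ft_force: [-6.6, 0.1, 4.2]
finger_gap: -0.3
grip_force: 3.1
```

```bash
python3 m.py
```

```text
lean [ 0.184  0.116 51.567] F [-5.9  -0.26  4.7 ] x [566.36 -50.22   7.44] 10.6167
```

The push force jumped to 6 N, which may mean it is level. I'll back off and measure without the arm in view, comparing with the start pictures.

Call:
{"method": "apply_moves", "body": {"series": "0.02 0 0 0 1; 0.06 0 0 0 1; 0.08 0 0 0 1; 0.08 0 -0.05 0 1; 0.06 0.1 -0.08 0 1"}}

```text
time: 11.03
tool_pos: [472.7, -27.5, 43.8]
tcp_rot: [-180.0, -0.3, -177.5]
ft_force: [1.3, 1.4, 0.6]
finger_gap: -0.1
grip_force: 0.0
```

Call:
{"method": "apply_moves", "body": {"series": "0 0.12 0 0 1; 0 0.12 0 0 1; 0 0.12 0 0 1; 0 0.12 0 0 1; 0 0.12 0 0 1"}}

```text
time: 11.45
tool_pos: [467.6, 156.5, 46.6]
tcp_rot: [180.0, 0.1, -177.3]
ft_force: [1.5, -0.4, -0.1]
finger_gap: 0.3
grip_force: 0.0
```

```bash
cat > n.py <<'E'
from h import *
import h,sys
def plane(s,c=np.array([732.,-40.5])):
    P=cloud(s);q=P[...,:2]-c;r=np.abs(q).sum(-1)
    m=(r<116)&(np.hypot(q[...,0],q[...,1])>50)&(P[...,2]>38)&(P[...,2]<66)&~((q[...,0]>0)&(np.abs(q[...,1])<50))
    p=P[m]
    for _ in range(3):
        A=np.c_[p[:,:2]-c,np.ones(len(p))];co=np.linalg.lstsq(A,p[:,2],rcond=None)[0];e=p[:,2]-A@co;p=p[np.abs(e)<2.5*e.std()]
    d=P[(q[...,0]<-150)&(q[...,0]>-280)&(q[...,1]<-70)&(q[...,1]>-180)&(np.abs(P[...,2])<6)]
    dc=np.linalg.lstsq(np.c_[d[:,:2]-c,np.ones(len(d))],d[:,2],rcond=None)[0]
    b=(r<150)&(P[...,2]>36)&(P[...,2]<66)
    rc=cv2.minAreaRect(P[b][:,:2].astype(np.float32))
    return np.r_[np.degrees(co[:2]),co[2],np.degrees(dc[:2]),rc[0],rc[1],rc[2]]
for n in("scene","top"):
    print(n,"start",plane(pickle.load(open(n+"0.pkl","rb"))).round(2))
    print(n,"now  ",np.mean([plane(snapshot(n)) for _ in range(6)],0).round(2))
s=snapshot("scene");t=snapshot("top");pickle.dump((s,t),open("now.pkl","wb"))
a=cv2.resize(s["frame"][190:260,300:430],(780,420),interpolation=cv2.INTER_CUBIC)
cv2.imwrite("pics/%s.png"%sys.argv[1],cv2.convertScaleAbs(a,alpha=1.2))
E
python3 n.py b1
```

```text
scene start [ 3.1700e+00  1.9000e-01  5.1350e+01  2.2000e-01 -2.0000e-02  7.3152e+02
 -4.0790e+01  1.8135e+02  1.7998e+02  4.8380e+01]
scene now   [ 1.4000e-01 -1.0000e-02  5.1440e+01  1.3000e-01 -6.0000e-02  7.3396e+02
 -4.0500e+01  1.8284e+02  1.8024e+02  4.8590e+01]
top start [ 3.0700e+00  1.3000e-01  5.1670e+01 -9.0000e-02  3.0000e-02  7.3169e+02
 -4.0190e+01  1.8019e+02  1.8071e+02  4.8370e+01]
top now   [ 5.0000e-02 -5.0000e-02  5.1730e+01 -3.0000e-02 -3.0000e-02  7.3398e+02
 -3.9840e+01  1.8067e+02  1.8057e+02  4.8440e+01]
```

View pics/b1.png

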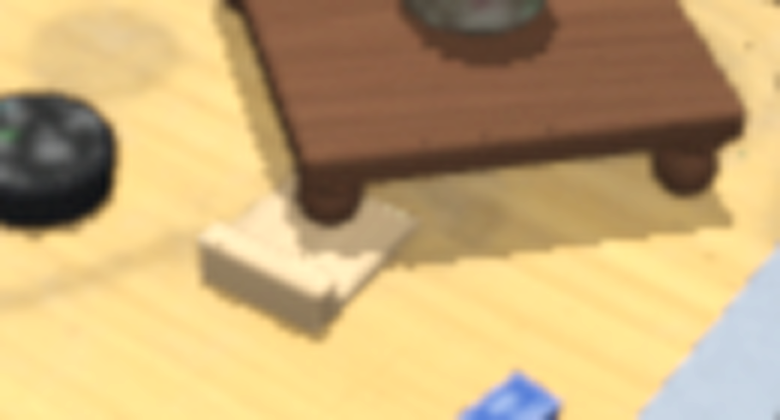

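The crop shows the foot resting on the ramp near mid-width, at about (328,215), with the rest undisturbed. Both cameras give a tilt change of 3.03° out of 3.27°, so it is roughly 0.25° short, or 2–3 mm of push. I'll go back to the heel and finish in small steps.

Call:
{"method": "apply_moves", "body": {"series": "-0.03 -0.118 0 0 1; -0.03 -0.118 0 0 1; -0.03 -0.118 0 0 1; -0.03 -0.118 0 0 1; -0.03 -0.118 0 0 1"}}

```text
time: 12.57
tool_pos: [521.2, -21.7, 46.2]
tcp_rot: [-180.0, 0.0, -177.3]
ft_force: [0.2, -0.5, -0.6]
finger_gap: 0.0
grip_force: 0.0
```

Call:
{"method": "apply_moves", "body": {"series": "-0.03 -0.118 0 0 1; 0 0 0.03 0 1; 0 0 0.04 0 1; 0 0 0.04 0 1; 0 0 0.01 0 1"}}

```text
time: 12.98
tool_pos: [528.9, -53.5, 6.8]
tcp_rot: [179.9, -0.3, -177.3]
ft_force: [-0.8, 1.4, -1.2]
finger_gap: 0.2
grip_force: 0.0
```

Call:
{"method": "apply_moves", "body": {"series": "0 0 0 0 1; 0 0 0 0 1; 0 0 0 0 1; 0 0 0 0 1"}}

```text
time: 13.32
tool_pos: [532.0, -54.3, 10.7]
tcp_rot: [-180.0, 0.1, -177.2]
ft_force: [0.5, -0.7, -0.7]
finger_gap: 0.1
grip_force: 0.0
```

Call:
{"method": "apply_moves", "body": {"series": "-0.03 0.008 0 0 1; -0.03 0 0 0 1; -0.03 0 0 0 1; -0.01 0 0 0 1; 0 0 0 0 1"}}

```text
time: 13.73
tool_pos: [562.7, -50.9, 10.6]
tcp_rot: [-180.0, 0.1, -177.3]
ft_force: [0.1, 0.3, -0.6]
finger_gap: 0.2
grip_force: 0.0
```

Call:
{"method": "apply_moves", "body": {"series": "-0.01 0 0 0 1; -0.005 0 0 0 1; 0 0 0 0 1; 0 0 0 0 1"}}

```text
time: 14.07
tool_pos: [565.7, -50.8, 10.0]
tcp_rot: [180.0, -0.0, -177.3]
ft_force: [0.7, 0.4, -0.1]
finger_gap: 0.1
grip_force: 0.0
```

```bash
python3 m.py
```

```text
lean [ 0.161  0.08  51.527] F [ 0.04 -0.34  0.04] x [565.7  -50.85  10.05] 14.4667
```

Call:
{"method": "apply_moves", "body": {"series": "-0.004 0 0 0 1; -0.003 0 0 0 1; 0 0 0 0 1; 0 0 0 0 1"}}

```text
time: 14.8
tool_pos: [566.8, -50.7, 9.9]
tcp_rot: [180.0, -0.2, -177.3]
ft_force: [-6.3, -0.3, 5.0]
finger_gap: -0.1
grip_force: 3.3
```

```bash
python3 m.py
```

```text
lean [ 0.149  0.076 51.531] F [-6.44 -0.35  4.91] x [566.79 -50.75   9.87] 15.2
```

```bash
python3 - <<'E'
from h import *
s0,t0=pickle.load(open("now.pkl","rb"))
P=cloud(t0);m=(P[...,2]>17)&(P[...,2]<28)&(abs(P[...,1]+48)<32)&(P[...,0]>560)&(P[...,0]<605)
q=P[m];r=cv2.minAreaRect(q[:,:2].astype(np.float32));print("heel top",len(q),q.min(0),q.max(0),r)
s=snapshot("scene")
P=cloud(s);g=(s["frame"].max(-1)<90)&(abs(P[...,1]+50)<75)&(P[...,0]>585)&(P[...,0]<660)&(P[...,2]>56)
q=P[g]
for x in range(585,640,5):
    k=q[(q[:,0]>=x)&(q[:,0]<x+5)]
    if len(k):print(x,len(k),"minz",np.percentile(k[:,2],[0,5,50]).round(0),"y",k[:,1].min().round(),k[:,1].max().round())
a=cv2.resize(s["frame"][150:260,280:430],(750,550),interpolation=cv2.INTER_CUBIC)
cv2.imwrite("pics/b2.png",cv2.convertScaleAbs(a,alpha=1.6,beta=20))
E
```

```text
heel top 235 [575.10371336 -77.56096138  17.09923004] [588.87475366 -22.73965899  25.81163481] ((581.9868774414062, -50.11061477661133), (13.331926345825195, 54.78207778930664), 0.8436381220817566)
585 37 minz [175. 318. 371.] y -124.0 -83.0
590 11 minz [362. 363. 373.] y -123.0 -122.0
```

View pics/b2.png

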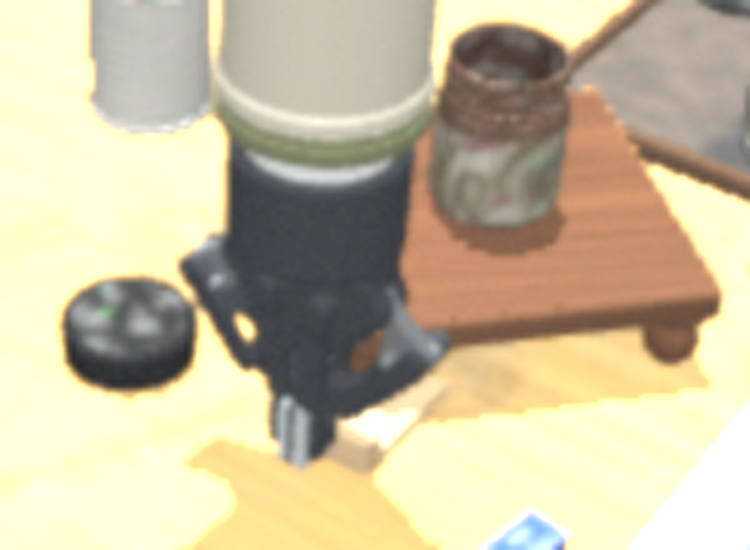

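The crop shows the gripper clear of the board and the fingers on the heel. The heel's rear is at x≈575.2, so the tip is about 1–2 mm short of where it should be. The fingers also press the heel down with about 5 N, which jams it. I'll raise the command slightly and push on.

Call:
{"method": "apply_moves", "body": {"series": "0 0 -0.004 0 1; -0.003 0 0 0 1; 0 0 0 0 1; 0 0 0 0 1"}}

```text
time: 15.58
tool_pos: [567.5, -50.6, 10.4]
tcp_rot: [180.0, -0.2, -177.3]
ft_force: [-5.0, -0.5, 0.2]
finger_gap: -0.2
grip_force: 2.7
```

```bash
python3 m.py
```

```text
lean [ 0.09   0.074 51.55 ] F [-5.38 -0.45 -1.19] x [567.46 -50.55  10.33] 15.9833
```

It moved again, and the lean falls at the full rate, so it isn't level yet. I'll continue.

Call:
{"method": "apply_moves", "body": {"series": "-0.003 0 0 0 1; 0 0 0 0 1; 0 0 0 0 1; 0 0 0 0 1"}}

```text
time: 16.32
tool_pos: [568.3, -50.5, 10.3]
tcp_rot: [180.0, -0.2, -177.3]
ft_force: [-5.1, -1.2, -0.3]
finger_gap: 0.1
grip_force: 2.7
```

```bash
python3 m.py
```

```text
lean [9.2000e-02 3.8000e-02 5.1576e+01] F [-5.36 -0.6  -1.32] x [568.28 -50.49  10.26] 16.7167
```

Call:
{"method": "apply_moves", "body": {"series": "0.02 0 0 0 1; 0.06 0 0 0 1; 0.08 0 0 0 1; 0.08 0 -0.05 0 1; 0.06 0.1 -0.08 0 1"}}

```text
time: 17.13
tool_pos: [475.8, -28.0, 48.0]
tcp_rot: [-180.0, -0.2, -177.5]
ft_force: [1.0, 1.2, 0.7]
finger_gap: -0.0
grip_force: 0.0
```

Call:
{"method": "apply_moves", "body": {"series": "0 0.12 0 0 1; 0 0.12 0 0 1; 0 0.12 0 0 1; 0 0.12 0 0 1; 0 0.12 0 0 1"}}

```text
time: 17.55
tool_pos: [470.7, 156.2, 50.8]
tcp_rot: [180.0, 0.2, -177.3]
ft_force: [0.3, -0.0, -0.5]
finger_gap: -0.1
grip_force: 0.0
```

```bash
sed -i 's/range(6)/range(14)/' n.py; python3 n.py b3; python3 - <<'E'
from h import *
S0=[pickle.load(open(n+"0.pkl","rb")) for n in("scene","top")];S1=pickle.load(open("now.pkl","rb"))
# height differences against start, at the same board places
for n,a,b in zip(("scene","top"),S0,S1):
    A,B=cloud(a),cloud(b)
    for nm,c in(("-x",(640,-45)),("+y",(727,50)),("-y",(737,-132)),("+x",(810,-37))):
        o=[np.median(X[np.hypot(X[...,0]-c[0],X[...,1]-c[1])<14][:,2]) for X in(A,B)];print(n,nm,np.round(o,2),round(o[1]-o[0],2))
E
```

```text
scene start [ 3.1700e+00  1.9000e-01  5.1350e+01  2.2000e-01 -2.0000e-02  7.3152e+02
 -4.0790e+01  1.8135e+02  1.7998e+02  4.8380e+01]
scene now   [ 7.0000e-02 -1.0000e-02  5.1520e+01  1.5000e-01 -5.0000e-02  7.3369e+02
 -4.0720e+01  1.8285e+02  1.8020e+02  4.8370e+01]
top start [ 3.0700e+00  1.3000e-01  5.1670e+01 -9.0000e-02  3.0000e-02  7.3169e+02
 -4.0190e+01  1.8019e+02  1.8071e+02  4.8370e+01]
top now   [-3.0000e-02 -4.0000e-02  5.1790e+01 -3.0000e-02 -2.0000e-02  7.3412e+02
 -4.0020e+01  1.8040e+02  1.8076e+02  4.8400e+01]
scene -x [45.05 50.12] 5.07
scene +y [51.49 51.39] -0.1
scene -y [50.18 35.7 ] -14.49
scene +x [55.83 51.61] -4.21
top -x [46.89 51.76] 4.87
top +y [51.58 51.69] 0.11
top -y [51.7  51.93] 0.24
top +x [55.99 51.86] -4.13
```

The arm-free readings are within 0.1° of level on both axes and the feet share the load, since the push force rose to 5.4 N. I'll stop pushing. Next I go above the board's corner over the short foot, (629,-46), for the press check.

Call:
{"method": "apply_moves", "body": {"series": "0 0 -0.1 0 1; 0 0 -0.1 0 1; -0.07 -0.1 0 0 1; -0.07 -0.1 0 0 1; -0.07 -0.1 0 0 1"}}

```text
time: 19.47
tool_pos: [538.8, 66.9, 111.1]
tcp_rot: [-180.0, 0.1, -177.2]
ft_force: [0.1, -0.0, 0.5]
finger_gap: 0.0
grip_force: 0.0
```

Call:
{"method": "apply_moves", "body": {"series": "-0.07 -0.1 0 0 1; -0.07 -0.1 0 0 1; -0.07 -0.1 0 0 1; -0.07 -0.1 0 0 1; 0 0 0 0 1"}}

```text
time: 19.88
tool_pos: [629.7, -54.1, 109.4]
tcp_rot: [-179.9, 0.1, -177.5]
ft_force: [-0.0, -0.5, -0.0]
finger_gap: -0.1
grip_force: 0.0
```

Call:
{"method": "apply_moves", "body": {"series": "0 0 0 0 1; 0 0 0 0 1; 0 0 0 0 1"}}

```text
time: 20.13
tool_pos: [626.4, -47.4, 109.6]
tcp_rot: [180.0, -0.0, -177.2]
ft_force: [0.2, -0.2, -0.6]
finger_gap: -0.0
grip_force: 0.0
```

Call:
{"method": "apply_moves", "body": {"series": "-0.01 0 0.06 0 1; 0 0.004 0.06 0 1; 0 0 0.03 0 1; 0 0 0.02 0 1; 0 0 0 0 1"}}

```text
time: 20.55
tool_pos: [628.5, -46.2, 57.3]
tcp_rot: [180.0, -0.2, -177.2]
ft_force: [-0.1, 0.2, 0.3]
finger_gap: 0.4
grip_force: 0.0
```

Call:
{"method": "apply_moves", "body": {"series": "0 0 0 0 1; 0 0 0 0 1; 0 0 0 0 1"}}

```text
time: 20.8
tool_pos: [630.8, -47.2, 60.2]
tcp_rot: [-180.0, 0.1, -177.3]
ft_force: [0.0, -0.6, 0.8]
finger_gap: -0.1
grip_force: 0.0
```

Call:
{"method": "apply_moves", "body": {"series": "0.005 0.003 0.01 0 1; 0 0 0.01 0 1; 0 0 0.005 0 1; 0 0 0 0 1; 0 0 0 0 1"}}

```text
time: 21.22
tool_pos: [628.4, -46.3, 51.7]
tcp_rot: [180.0, -0.0, -177.3]
ft_force: [-1.8, 1.2, 4.9]
finger_gap: -0.1
grip_force: 2.5
```

Call:
{"method": "apply_moves", "body": {"series": "0 0 0.003 0 1; 0 0 0 0 1; 0 0 0 0 1"}}

```text
time: 21.47
tool_pos: [628.4, -46.3, 51.6]
tcp_rot: [-180.0, -0.0, -177.3]
ft_force: [-6.2, 0.9, 11.0]
finger_gap: 0.2
grip_force: 5.6
```

```bash
python3 m.py
```

```text
lean [ 0.208  0.056 51.485] F [-5.66  0.84 10.99] x [628.44 -46.31  51.59] 21.8667
```

Call:
{"method": "apply_moves", "body": {"series": "0 0 -0.005 0 1; 0 0 -0.02 0 1; 0 0 -0.05 0 1; 0 0 -0.1 0 1; 0 0 -0.1 0 1"}}

```text
time: 22.28
tool_pos: [627.0, -46.1, 132.1]
tcp_rot: [180.0, -0.2, -177.3]
ft_force: [0.6, -0.7, 0.0]
finger_gap: 0.3
grip_force: 0.0
```

Call:
{"method": "apply_moves", "body": {"series": "0.08 0.1 0 0 1; 0.08 0.1 0 0 1; 0.08 0.1 0 0 1; 0.08 0.1 0 0 1; 0.08 0.1 0 0 1"}}

```text
time: 22.7
tool_pos: [500.2, 98.8, 133.0]
tcp_rot: [180.0, 0.0, -177.3]
ft_force: [-0.1, 1.2, 0.4]
finger_gap: -0.0
grip_force: 0.0
```

Call:
{"method": "apply_moves", "body": {"series": "0.05 0.12 0 0 1; 0.05 0.12 0 0 1; 0 0 0 0 1; 0 0 0 0 1; 0 0 0 0 1"}}

```text
time: 23.12
tool_pos: [468.3, 168.4, 133.2]
tcp_rot: [-180.0, 0.0, -177.2]
ft_force: [1.0, -0.3, 0.7]
finger_gap: 0.1
grip_force: 0.0
```

```bash
sed -i 's/range(14)/range(8)/' n.py; python3 n.py b4; python3 -c "
from h import *
a=pickle.load(open('top0.pkl','rb'));s,t=pickle.load(open('now.pkl','rb'))
for n,(r0,r1,c0,c1) in dict(jar=(80,140,325,385),cap=(180,225,270,315),eraser=(190,230,400,425)).items():
    g=lambda f:np.float32(cv2.cvtColor(f['frame'],cv2.COLOR_BGR2GRAY)[r0:r1,c0:c1])
    print(n,cv2.phaseCorrelate(g(a),g(t)))
P=cloud(t);m=(P[...,2]>17)&(P[...,2]<28)&(abs(P[...,1]+48)<32)&(P[...,0]>560)&(P[...,0]<605)
print(cv2.minAreaRect(P[m][:,:2].astype(np.float32)),sense()['tool_pos'])
"
```

```text
scene start [ 3.1700e+00  1.9000e-01  5.1350e+01  2.2000e-01 -2.0000e-02  7.3152e+02
 -4.0790e+01  1.8135e+02  1.7998e+02  4.8380e+01]
scene now   [ 9.0000e-02  0.0000e+00  5.1540e+01  1.4000e-01 -9.0000e-02  7.3364e+02
 -4.0700e+01  1.8257e+02  1.8009e+02  4.8430e+01]
top start [ 3.0700e+00  1.3000e-01  5.1670e+01 -9.0000e-02  3.0000e-02  7.3169e+02
 -4.0190e+01  1.8019e+02  1.8071e+02  4.8370e+01]
top now   [-1.0000e-02 -4.0000e-02  5.1790e+01 -3.0000e-02 -1.0000e-02  7.3419e+02
 -4.0110e+01  1.8039e+02  1.8110e+02  4.8430e+01]
jar ((-0.21095892090436763, -3.673878328210172), 0.733524449136522)
cap ((0.49526669696872005, 0.5214896638305149), 0.98609396463559)
eraser ((0.4962924364979351, 0.08747661958030406), 0.9689185676574708)
((583.9359130859375, -50.206764221191406), (13.323502540588379, 54.86988067626953), 0.8127142190933228) [468.10856936 168.44572026 132.93623335]
```

View pics/b4.png

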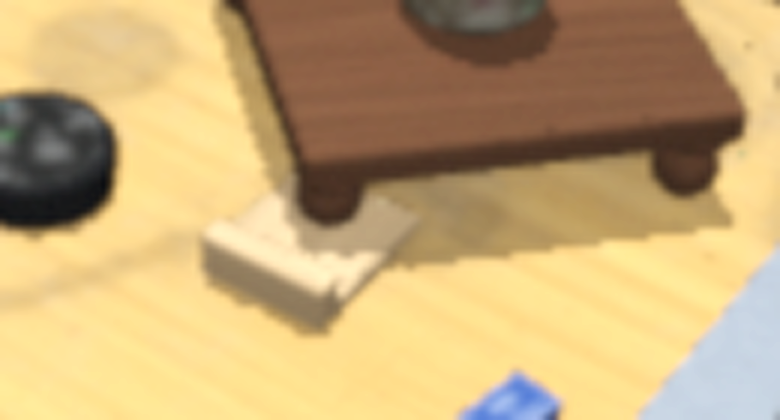

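The final crop shows the foot on the ramp with everything undisturbed. After the press both cameras read within 0.1° of level. The wedge tip is 27.7 mm past the foot, against an ideal of about 27.5. The cap and eraser are unmoved, and the jar's image shift matches the plinth being levelled. I'm handing in.

```bash
python3 -c "
from bench import hand_in;print(hand_in())"
```

```text
the job is handed in; nothing more can be done
None
```

I pushed the wedge under the short foot and the plinth now reads within about 0.1° of level; it stayed so after an 11 N press on the corner, nothing else was disturbed, and the job is handed in (no verdict was returned).

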